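# Close the four dental jars with their own lids

### The arm

A 6-joint arm with a two-finger parallel gripper is mounted at the origin on the work surface. World frame = base frame: x ahead of the robot, y to its left, z up, the work surface at z = 0. Lengths are in m, angles in rad, forces in N, time in s.
With the tool pointing down it reaches from about 0.325 to 0.925 m from the base axis. Payload 3.1 kg.
Tool frame: the origin (TCP) lies on the mounting face of the last link; the fingertips stand tips_ahead ahead of it and the grasp point (between the pads) lies 155 mm ahead of it (tips_ahead is the distance from the TCP to the fingertips, in m); z points along the fingers, y is the direction in which the jaws open and shut (so a half turn about z gives the same grasp; the last joint's range is limited). The gripper opens to 85 mm and grips with 20 to 120 N. Pads are 22 mm wide; open, the fingers measure 114 mm over their backs; the gripper's body (76 mm by 85 mm) begins 54 mm behind the grasp point. The pads swing forward as they close: fully open they stand 13 mm farther back than shut.
Start: joints at [-1.238, 0.217, 1.613, -0, 1.311, -0.112], TCP at [0.269, -0.564, 0.405] pointing down, gripper open.
Joint ranges: [-2.75, 2.75], [-0.78, 2.1], [0.31, 2.55], [-1.13, 4.27], [0.13, 2.63], [-2.58, 2.58]. Speed limits (rad/s): [2.79, 2.79, 3.14, 3.14, 3.14, 3.14].

### API

Orientations are given as a unit quaternion [w, x, y, z].
In Python, from cell import * gives the robot as it stands.
- The arm moves only by the tool drive_tool, never from a script. Its argument "rows" is a list that holds one entry, the list of rows, each a list of 4 numbers: the shift along the world's x, y, z as a fraction of full scale, then the turn about the world's z as a fraction of full scale. In form: [[[dx, dy, dz, spin], ...]]. A call has 1 to 12 rows; each row shifts and turns the commanded pose from where the row before left it; what a row does not reach is not made up. Full scale, the value 1, is 300 mm for a shift and pi rad for a turn. A row lasts 1/12 s, in which the tool goes at most 41.7 mm and 7.16 degrees, less where a joint would pass 70% of its speed; a pose out of reach is approached as far as the arm can. A call with a number of a shift or a turn outside -1 to 1 is refused whole. A call with a gripper value outside its range is refused whole. "jaw" is the gripper's target within -1 to 1 (fully open at 1, half-way at 0, shut at -1), set as the call begins (left out, the last holds). The fingers move at their own pace and stop on an object; "newtons" is the grip in N (left out, the last holds). Time passes only in rows, so rows that do not move let the fingers close. It gives the time, the measured TCP pose, the force and the opening at its end, in the units of the state.
- state(): the state, without advancing time (a new reading comes with each control period).
- capture(name): name is "side" or "top"; returns the picture (420x560x3 uint8, red, green, blue); there is no depth.
- camera_info(name): a dict with "camera_matrix" (3x3 intrinsics, pixels), "cam_to_world" (4x4, takes a point from camera to world coordinates). Camera axes: x right, y up, looking along -z (the intrinsics and any distortion apply to the point x, -y, -z); pixel columns grow to the right and rows downward; lengths in m; the calibration is good to about 2 mm. A picture is of the moment at which its call begins. camera_info takes no time and is no camera call.
- sign_off(): hands the job in, once; it reports no verdict.
The state is a dict: "t": time; "qpos": joint angles; "joint_vel": joint speeds; "effort": joint torques, N m; "ee_pos": TCP position; "tcp_rot": TCP orientation; "wrist_force": force on the tool from outside, world axes, zero at the start; "torque": the same for the moment, N m; "finger_gap": opening from 0.0 (shut) to 1.0 (fully open).
Only numpy, scipy, OpenCV 4.12 (cv2) and the standard library are available. Lean on these libraries where they do the work, as an engineer would, in place of code of your own. Each camera call takes 0.05 s, during which the arm holds its last target. There are 200 camera calls.

### The job

Close up the four open steel jars on the dental training bench: put each knobbed lid on the jar whose size it fits, the plug inside the mouth and the lid sitting fully home and level. Lower the lids on rather than dropping them, keep the jars upright where they stand, and leave the bowl and the bottle alone.

Things in the scene. Friction and masses are not known exactly. Their poses are not given: they have to be found in the camera images.
- lid1_knob (a point): Middle of the knob of the smallest loose lid: plain steel disc 58 mm across and 4 mm thick with an upright round black knob (20 mm across, 26 mm tall) on top and a tapered plug below, lying plug down on the bench. The point is on the axis, 13 mm above the disc's top face, 13 mm below the knob's top, 29 mm above the plug's foot. The plug is 12 mm deep, 28 mm across at its foot, widening to 38 mm. z is up along the axis; yaw has no meaning. About 75 g.
- lid2_knob (a point): Middle of the knob of the second smallest loose lid: plain steel disc 72 mm across and 4 mm thick with an upright round black knob (20 mm across, 26 mm tall) on top and a tapered plug below, lying plug down on the bench. The point is on the axis, 13 mm above the disc's top face, 13 mm below the knob's top, 29 mm above the plug's foot. The plug is 12 mm deep, 42 mm across at its foot, widening to 52 mm. z is up along the axis; yaw has no meaning. About 100 g.
- lid3_knob (a point): Middle of the knob of the second largest loose lid: plain steel disc 86 mm across and 4 mm thick with an upright round black knob (20 mm across, 26 mm tall) on top and a tapered plug below, lying plug down on the bench. The point is on the axis, 13 mm above the disc's top face, 13 mm below the knob's top, 29 mm above the plug's foot. The plug is 12 mm deep, 56 mm across at its foot, widening to 66 mm. z is up along the axis; yaw has no meaning. About 125 g.
- lid4_knob (a point): Middle of the knob of the largest loose lid: plain steel disc 100 mm across and 4 mm thick with an upright round black knob (20 mm across, 26 mm tall) on top and a tapered plug below, lying plug down on the bench. The point is on the axis, 13 mm above the disc's top face, 13 mm below the knob's top, 29 mm above the plug's foot. The plug is 12 mm deep, 70 mm across at its foot, widening to 80 mm. z is up along the axis; yaw has no meaning. About 150 g.
- jar1_rim (a point): Centre of the open mouth, at rim height, of the smallest straight round steel jar: 52 mm outside, 46 mm inside, 60 mm tall, standing loose, part filled with yellow plastic tips that stay below the plug. z is up along the axis. The smallest lid fits it: fully home, the lid's disc rests on the rim and the middle of its knob is 17 mm above this point (plug has 4 mm play all round). About 470 g.
- jar2_rim (a point): Centre of the open mouth, at rim height, of the second smallest straight round steel jar: 66 mm outside, 60 mm inside, 66 mm tall, standing loose, part filled with yellow plastic tips that stay below the plug. z is up along the axis. The second smallest lid fits it: fully home, the lid's disc rests on the rim and the middle of its knob is 17 mm above this point (plug has 4 mm play all round). About 590 g.
- jar3_rim (a point): Centre of the open mouth, at rim height, of the second largest straight round steel jar: 80 mm outside, 74 mm inside, 72 mm tall, standing loose, part filled with yellow plastic tips that stay below the plug. z is up along the axis. The second largest lid fits it: fully home, the lid's disc rests on the rim and the middle of its knob is 17 mm above this point (plug has 4 mm play all round). About 710 g.
- jar4_rim (a point): Centre of the open mouth, at rim height, of the largest straight round steel jar: 94 mm outside, 88 mm inside, 78 mm tall, standing loose, part filled with yellow plastic tips that stay below the plug. z is up along the axis. The largest lid fits it: fully home, the lid's disc rests on the rim and the middle of its knob is 17 mm above this point (plug has 4 mm play all round). About 830 g.
- bowl_mid (a point): Bystander: open steel bowl, 110 mm across, 45 mm tall, no lid belongs to it; point on its axis 22 mm above the bench. Leave alone.
- bottle_mid (a point): Bystander: pale translucent upright bottle with blue cap, 62 mm across, 150 mm tall; point on its axis 75 mm above the bench. Leave alone.
Mind the look-alikes: they are no part of the job. What is shaped like the part that bears lid1_knob but red is not meant.

How it is judged:
By the outcome, as a careful person would: the job done as asked, in the order asked, and still so for the second after the job is handed in, with the robot touching nothing.
It also fails if it takes over 104 s, if anything falls off the work surface, if the arm or the gripper's body presses on something with over 40 N, if the wrist force passes 120 N, or if a joint passes its speed limit or range.

## Working session

There is one attempt and no reset: what is moved stays moved. The work goes in short steps, Python scripts to look and compute and a tool call to move; the robot and the scene stay as the last step left them, time stands still between calls to the robot, and variables do not carry over. Pictures are saved under pics/ and viewed, about 12 in all and at most 16, crops included, and the job is handed in when it is done.

Besides the shell and the picture viewer there is one more tool, called after "Emit:" as name([rows], argument=value, ...), one row to a line, values as JSON. drive_tool: Moves the arm, as the interface text tells. Its arguments: {"type":"object","properties":{"rows":{"type":"array"},"jaw":{"type":"number"},"newtons":{"type":"number"}},"required":["rows"]}

```bash
mkdir -p pics
python3 - <<'E'
from cell import *
import cv2,numpy as np
np.set_printoptions(precision=4,suppress=True)
s=state();print(s)
for n in("side","top"):
    i=capture(n);cv2.imwrite(f"pics/{n}0.png",cv2.cvtColor(i,cv2.COLOR_RGB2BGR))
    c=camera_info(n);print(n,c)
E
```

```text
{'t': 0.0, 'qpos': array([-1.2382,  0.2178,  1.6149, -0.    ,  1.3113, -0.1122]), 'joint_vel': array([-0.0006,  0.0003,  0.0007, -0.0024, -0.0015, -0.0003]), 'effort': array([ -0.0011, -39.6848, -30.385 ,  -0.0002,   0.0098,   0.    ]), 'ee_pos': array([ 0.2688, -0.5638,  0.4034]), 'tcp_rot': array([-0.0012,  0.9754,  0.2206, -0.0001]), 'wrist_force': array([ 1.0807, -0.1369, -0.2193]), 'torque': array([-0.0377,  0.0139,  0.027 ]), 'finger_gap': 0.9974433049008925}
side {'camera_matrix': array([[464.8834,   0.    , 282.6301],
       [  0.    , 464.8834, 215.5026],
       [  0.    ,   0.    ,   1.    ]]), 'cam_to_world': array([[-0.853 ,  0.4025, -0.3322,  0.0411],
       [-0.5219, -0.657 ,  0.544 ,  0.7389],
       [ 0.0007,  0.6374,  0.7705,  1.1493],
       [ 0.    ,  0.    ,  0.    ,  1.    ]])}
top {'camera_matrix': array([[479.701 ,   0.    , 276.6674],
       [  0.    , 479.701 , 215.479 ],
       [  0.    ,   0.    ,   1.    ]]), 'cam_to_world': array([[ 0.0237,  0.9971, -0.0725,  0.3889],
       [-0.9997,  0.0235, -0.0036, -0.0098],
       [-0.0019,  0.0726,  0.9974,  1.2961],
       [ 0.    ,  0.    ,  0.    ,  1.    ]])}
```

View pics/side0.png

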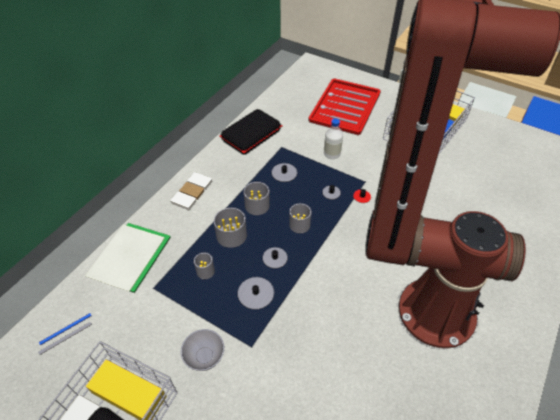

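View pics/top0.png

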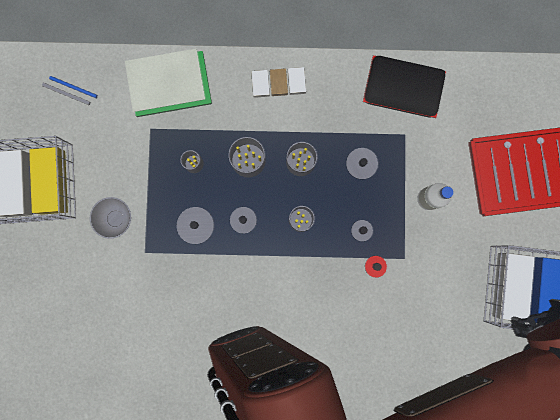

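The top view shows the jars at about (190,160), (302,218), (302,157) and (247,155). The lids are at about (362,231), (243,220), (362,163) and (195,225), and the red look-alike is at (376,267). Next I'll measure these.

```bash
cat > h.py <<'E'
from cell import *
import cv2,numpy as np
from scipy.optimize import least_squares
np.set_printoptions(precision=4,suppress=True)
def ray(n,px,z):
    c=camera_info(n);K=np.array(c["camera_matrix"]);T=np.array(c["cam_to_world"])
    p=np.atleast_2d(np.asarray(px,float));d=np.c_[p,np.ones(len(p))]@np.linalg.inv(K).T
    d=(d*[1,-1,-1])@T[:3,:3].T;o=T[:3,3]
    return o+d*((z-o[2])/d[:,2])[:,None]
def circ(P,r=None):
    c0=P.mean(0)
    f=lambda v:np.hypot(*(P-v[:2]).T)-(r if r else v[2])
    s=least_squares(f,[*c0] if r else [*c0,.04],loss="soft_l1",f_scale=.002)
    return s.x,np.sqrt(np.mean(s.fun**2))
E
python3 - <<'E'
from h import *
import cell;print([k for k in dir(cell) if not k.startswith('_')])
im=cv2.imread("pics/top0.png")
hsv=cv2.cvtColor(im,cv2.COLOR_BGR2HSV)
b=im.astype(int)
print(b[190,270],b[240,300],b[225,180],b[160,350],b[143,247])
mat=((b[...,0]-b[...,2])>12).astype(np.uint8)
roi=np.zeros_like(mat);roi[128:260,147:406]=1
m=((1-mat)&roi);m=cv2.morphologyEx(m,cv2.MORPH_OPEN,np.ones((3,3)))
cs,_=cv2.findContours(m,cv2.RETR_EXTERNAL,cv2.CHAIN_APPROX_NONE)
for c in cs:
    if cv2.contourArea(c)<150: continue
    (u,v),r=cv2.minEnclosingCircle(c);print("px",u,v,r,cv2.contourArea(c))
names={"lid1":(362,231,29,.016),"lid2":(243,220,36,.016),"lid3":(362,163,43,.016),"lid4":(195,225,50,.016),
"jar1":(190,160,26,.06),"jar2":(302,218,33,.066),"jar3":(302,157,40,.072),"jar4":(247,155,47,.078)}
nad=np.array([.389,-.01])
for n,(u,v,r,z) in names.items():
    c=max([c for c in cs if cv2.pointPolygonTest(c,(u,v),False)>=0],key=cv2.contourArea)
    P=ray("top",c[:,0,:],z)[:,:2]
    if n[0]=="j":
        q=P.mean(0);d=(q-nad)/np.linalg.norm(q-nad);P=P[(P-q)@d>-.1*r/1000]
    print(n,circ(P),"known r",circ(P,r/1000))
    if n[0]=="l":
        g=im.max(2)<60; yy,xx=np.nonzero(g); k=(np.hypot(xx-u,yy-v)<8)
        print("   knob dark centroid@.035",ray("top",[[xx[k].mean(),yy[k].mean()]],.035)[0],k.sum())
big=cv2.resize(im[125:265,145:410],None,fx=3,fy=3,interpolation=cv2.INTER_CUBIC);cv2.imwrite("pics/crop.png",big)
E
```

```text
['PlanningError', 'camera_info', 'capture', 'sign_off', 'state', 'tips_ahead']
[78 59 52] [81 64 58] [141 130 129] [135 123 122] [78 70 71]
px 239.5 256.0 92.54873657226562 690.0
px 302.5 154.0 14.396280288696289 170.0
px 245.5833282470703 153.61111450195312 17.69795036315918 246.0
px 319.0 130.5 86.03643035888672 595.5
lid1 (array([ 0.4453, -0.2405,  0.0161]), np.float64(0.00446729269132977)) known r (array([ 0.466 , -0.2294]), np.float64(0.009206073937456613))
   knob dark centroid@.035 [ 0.4482 -0.2324  0.035 ] 42
lid2 (array([0.4701, 0.0868, 0.0108]), np.float64(0.00077237191359613)) known r (array([0.4406, 0.1037]), np.float64(0.007222661925643642))
   knob dark centroid@.035 [0.4696 0.084  0.035 ] 28
lid3 (array([ 0.6322, -0.2341,  0.0117]), np.float64(0.0009336842341447876)) known r (array([ 0.6098, -0.2681]), np.float64(0.007875334247671405))
   knob dark centroid@.035 [ 0.6288 -0.2304  0.035 ] 47
lid4 (array([0.4524, 0.2164, 0.0111]), np.float64(0.001114682700831235)) known r (array([0.4041, 0.2149]), np.float64(0.007248237983903272))
   knob dark centroid@.035 [0.4515 0.2107 0.035 ] 27
jar1 (array([0.6306, 0.2319, 0.0137]), np.float64(0.006040763324993764)) known r (array([0.6451, 0.2447]), np.float64(0.007821425420387305))Traceback (most recent call last):
  File "<stdin>", line 18, in <module>
ValueError: max() iterable argument is empty
```

```bash
cat > meas.py <<'E'
from h import *
names={"lid1":(362,231,29,.016),"lid2":(243,220,36,.016),"lid3":(362,163,43,.016),"lid4":(195,225,50,.016),
"jar1":(190,160,26,.06),"jar2":(302,218,33,.066),"jar3":(302,157,40,.072),"jar4":(247,155,47,.078)}
im=cv2.imread("pics/top0.png")
big=cv2.resize(im[125:265,145:410],None,fx=3,fy=3,interpolation=cv2.INTER_CUBIC)
S=4
im4=cv2.resize(im,None,fx=S,fy=S,interpolation=cv2.INTER_CUBIC)
hsv=cv2.cvtColor(im4,cv2.COLOR_BGR2HSV)
mat=(hsv[...,1]>50)&(abs(hsv[...,0].astype(int)-112)<14)
roi=np.zeros(mat.shape,np.uint8);roi[134*S:251*S,153*S:400*S]=1
m=(~mat).astype(np.uint8)&roi
m=cv2.morphologyEx(m,cv2.MORPH_OPEN,np.ones((9,9)))
cs,_=cv2.findContours(m,cv2.RETR_EXTERNAL,cv2.CHAIN_APPROX_NONE)
nad=np.array([.389,-.01])
toc=lambda p:((np.asarray(p,float)+.5)/S-.5)
for n,(u,v,r,z) in names.items():
    L=[c for c in cs if cv2.pointPolygonTest(c,(u*S,v*S),False)>=0 and cv2.contourArea(c)>1500]
    if not L: print(n,"none");continue
    c=max(L,key=cv2.contourArea)
    P=ray("top",toc(c[:,0,:]),z)[:,:2]
    if n[0]=="j":
        q=P.mean(0);d=(q-nad)/np.linalg.norm(q-nad);P=P[(P-q)@d>-.1*r/1000]
    a,e=circ(P);k,e2=circ(P,r/1000)
    print(n,a,round(e,4),"known r",k,round(e2,4))
    cv2.drawContours(big,[np.round((toc(c)-[145,125])*3).astype(int)],-1,(0,255,0),1)
    if n[0]=="l":
        g=(im4.max(2)<75)
        yy,xx=np.nonzero(g);kk=np.hypot(xx-u*S,yy-v*S)<7*S
        print("   knob",ray("top",toc([[xx[kk].mean(),yy[kk].mean()]]),.036)[0],kk.sum())
cv2.imwrite("pics/crop.png",big)
import cell;print("tips",tips_ahead if not callable(tips_ahead) else tips_ahead())
E
python3 meas.py
```

```text
lid1 [ 0.4481 -0.2331  0.0289] 0.0004 known r [ 0.4481 -0.2331] 0.0004
   knob [ 0.448  -0.2323  0.036 ] 785
lid2 [0.4686 0.085  0.0357] 0.0004 known r [0.4687 0.085 ] 0.0005
   knob [0.4685 0.0844 0.036 ] 715
lid3 [ 0.6295 -0.2311  0.0429] 0.0004 known r [ 0.6295 -0.2311] 0.0005
   knob [ 0.6283 -0.2301  0.036 ] 830
lid4 [0.4513 0.213  0.05  ] 0.0004 known r [0.4513 0.213 ] 0.0004
   knob [0.4513 0.2121 0.036 ] 792
jar1 [0.6199 0.2243 0.026 ] 0.0003 known r [0.6199 0.2243] 0.0003
jar2 [ 0.4734 -0.0692  0.0328] 0.0003 known r [ 0.4732 -0.0691] 0.0003
jar3 [ 0.6322 -0.0658  0.04  ] 0.0004 known r [ 0.6322 -0.0658] 0.0004
jar4 [0.6331 0.0765 0.047 ] 0.0004 known r [0.6331 0.0764] 0.0004
tips 0.1734
```

View pics/crop.png

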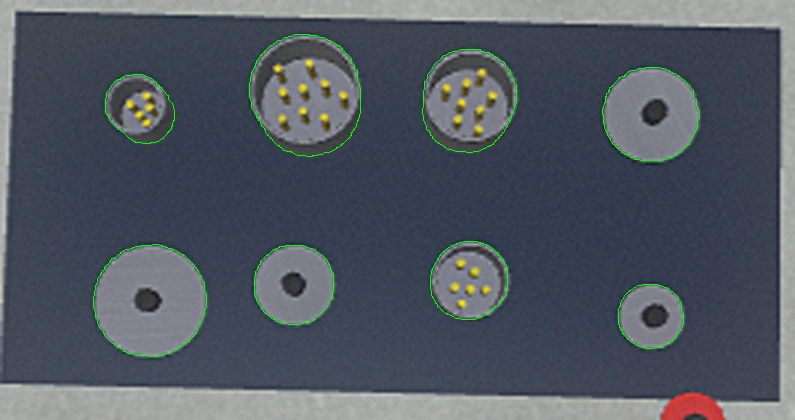

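All eight contours sit on the right outlines, and the free-fit radii match the given sizes to within 0.3 mm. Lid 1 first: move above it.

Emit:
drive_tool([
  [[0.0597,0.1103,0,0],[0.0597,0.1103,0,0],[0.0597,0.1103,0,0],[0.0597,0.1103,0,0],[0.0597,0.1103,0,0],[0.0597,0.1103,0,0],[0.0597,0.1103,0,0],[0.0597,0.1103,0,0],[0.0597,0.1103,0,0],[0.0597,0.1103,0,0],[0,0,-0.1,0],[0,0,-0.1,0]],
], jaw=0.2, newtons=40)

```text
t: 1.1
ee_pos: [0.4499, -0.2316, 0.3463]
tcp_rot: [0.002, 0.975, 0.223, 0.002]
wrist_force: [0.4, 0.1, -1.5]
finger_gap: 0.595
```

```bash
python3 -c "
from h import *
print(tips_ahead);s=state();print(s['ee_pos'],s['tcp_rot'])"
```

```text
0.1734
[ 0.4499 -0.2316  0.3463] [0.0022 0.9749 0.2228 0.0021]
```

Emit:
drive_tool([
  [[-0.005,-0.004,-0.11,0],[0,0,-0.11,0],[0,0,-0.11,0],[0,0,-0.06,0],[0,0,-0.04,0],[0,0,0,0],[0,0,0,0]],
])

```text
t: 1.68
ee_pos: [0.4465, -0.2345, 0.2155]
tcp_rot: [-0.0, 0.975, 0.221, -0.0]
wrist_force: [1.0, -0.2, 0.4]
finger_gap: 0.6
```

Emit:
drive_tool([
  [[0.005,0.005,-0.03,0],[0,0,-0.022,0],[0,0,0,0],[0,0,0,0]],
])

```text
t: 2.02
ee_pos: [0.4481, -0.233, 0.2003]
tcp_rot: [0.0, 0.975, 0.221, 0.0]
wrist_force: [-0.2, 0.6, 0.5]
finger_gap: 0.601
```

Emit:
drive_tool([
  [[0,0,0,0],[0,0,0,0],[0,0,0,0],[0,0,0,0],[0,0,0,0],[0,0,0,0],[0,0,0,0],[0,0,0,0]],
], jaw=-1)

```text
t: 2.68
ee_pos: [0.4483, -0.2331, 0.2006]
tcp_rot: [0.0, 0.975, 0.221, 0.0]
wrist_force: [-0.8, 1.2, 5.9]
finger_gap: 0.208
```

Run:
```python
from h import *
i=capture("side")[..., ::-1][130:250,270:410]
cv2.imwrite("pics/g1.png",cv2.resize(i,None,fx=5,fy=5,interpolation=cv2.INTER_CUBIC))
print(state())
```

```text
{'t': 2.7333, 'qpos': array([-0.6186,  0.2457,  2.0182,  0.0001,  0.877 ,  0.5074]), 'joint_vel': array([-0.0014,  0.0004,  0.0002,  0.0004, -0.001 ,  0.0012]), 'effort': array([ -0.2807, -30.727 , -21.3848,  -0.079 ,  -0.3387,  -0.0011]), 'ee_pos': array([ 0.4483, -0.2331,  0.2006]), 'tcp_rot': array([0.0002, 0.9754, 0.2205, 0.0003]), 'wrist_force': array([-0.5263,  0.9246,  5.7987]), 'torque': array([0.1127, 0.1287, 0.0627]), 'finger_gap': 0.21587522154112593}
```

View pics/g1.png

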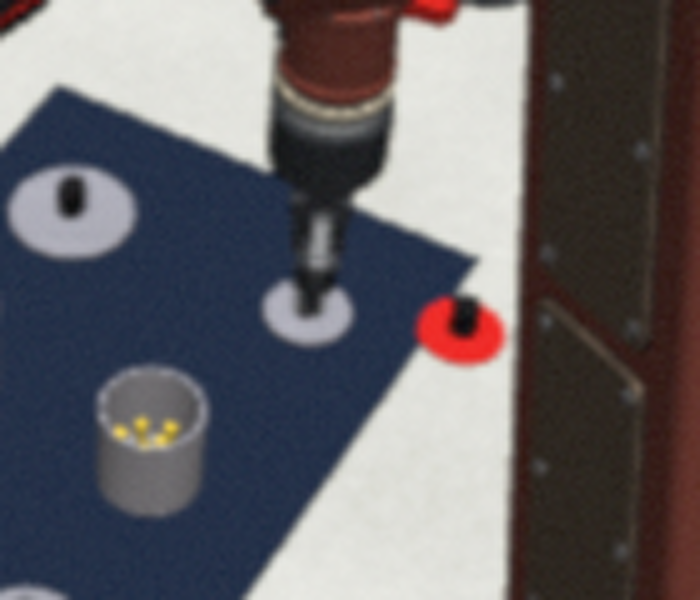

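The side view shows the fingers closed on the small lid's knob, crop centre about (310,295). The gap of 0.21 (about 19 mm) fits the knob. Next: lift and carry to jar 1.

Emit:
drive_tool([
  [[0,0,0.03,0],[0,0,0.08,0],[0,0,0.12,0],[0,0,0.12,0],[0,0,0.08,0],[0,0,0,0]],
])

```text
t: 3.23
ee_pos: [0.45, -0.2344, 0.3357]
tcp_rot: [0.005, 0.975, 0.221, 0.004]
wrist_force: [1.4, -0.5, -0.2]
finger_gap: 0.213
```

Emit:
drive_tool([
  [[0.0239,0.0635,0,0],[0.0478,0.127,0,0],[0.0478,0.127,0,0],[0.0478,0.127,0,0],[0.0478,0.127,0,0],[0.0478,0.127,0,0],[0.0478,0.127,0,0],[0.0478,0.127,0,0],[0.0478,0.127,0,0],[0.0478,0.127,0,0],[0.0478,0.127,0,0],[0.0478,0.127,0,0]],
])

```text
t: 4.23
ee_pos: [0.6126, 0.2071, 0.3273]
tcp_rot: [0.0, 0.975, 0.221, -0.001]
wrist_force: [-0.1, -0.5, -0.7]
finger_gap: 0.209
```

Emit:
drive_tool([
  [[0.0239,0.0635,0,0],[0,0,0,0],[0,0,0,0],[0,0,0,0]],
])

```text
t: 4.57
ee_pos: [0.6194, 0.2237, 0.3275]
tcp_rot: [0.0, 0.975, 0.221, -0.002]
wrist_force: [0.2, -0.9, -1.0]
finger_gap: 0.215
```

Run:
```python
from h import *
i=capture("side")[..., ::-1]
cv2.imwrite("pics/p1.png",cv2.resize(i[190:310,130:290],None,fx=5,fy=5,interpolation=cv2.INTER_CUBIC))
```

```text
(no output)
```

View pics/p1.png

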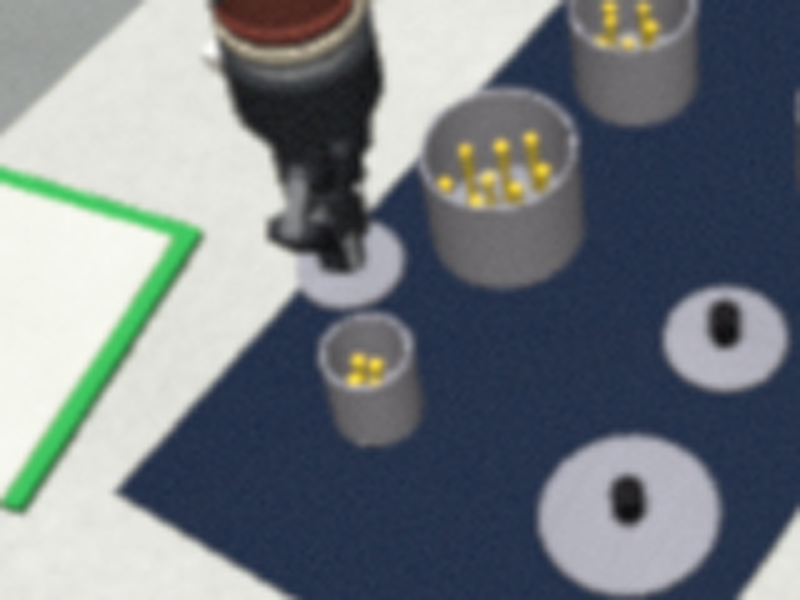

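The lid hangs level at crop (350,263), its ellipse aspect matching the benched lids, with jar 1's mouth below it at (368,355). Lowering now.

Emit:
drive_tool([
  [[0.002,0.002,-0.06,0],[0,0,-0.08,0],[0,0,-0.05,0],[0,0,-0.02,0],[0,0,-0.01,0],[0,0,-0.01,0],[0,0,-0.01,0],[0,0,0,0],[0,0,0,0]],
])

```text
t: 5.37
ee_pos: [0.6211, 0.2249, 0.258]
tcp_rot: [-0.0, 0.975, 0.221, 0.001]
wrist_force: [0.1, 0.5, -1.6]
finger_gap: 0.216
```

Emit:
drive_tool([
  [[0,0,-0.006,0],[0,0,-0.006,0],[0,0,-0.006,0],[0,0,0,0],[0,0,0,0],[0,0,0,0]],
])

```text
t: 5.87
ee_pos: [0.6207, 0.2248, 0.2516]
tcp_rot: [0.0, 0.975, 0.221, -0.0]
wrist_force: [0.3, 0.4, -0.3]
finger_gap: 0.212
```

Expected seat at TCP z≈0.2486. I'll go down in small steps and watch the force.

Emit:
drive_tool([
  [[0,0,-0.004,0],[0,0,-0.004,0],[0,0,0,0],[0,0,0,0],[0,0,0,0]],
])

```text
t: 6.28
ee_pos: [0.6207, 0.2248, 0.2492]
tcp_rot: [-0.0, 0.975, 0.221, -0.0]
wrist_force: [-0.3, 0.6, -1.4]
finger_gap: 0.212
```

Emit:
drive_tool([
  [[0,0,-0.003,0],[0,0,-0.003,0],[0,0,0,0],[0,0,0,0],[0,0,0,0]],
])

```text
t: 6.7
ee_pos: [0.6211, 0.2249, 0.2488]
tcp_rot: [0.0, 0.975, 0.221, 0.001]
wrist_force: [-1.6, -0.9, 5.8]
finger_gap: 0.213
```

Contact came at the expected height (+7 N), so I'll release and retreat. Then I'll move over to lid 2 at (0.4686, 0.0848).

Emit:
drive_tool([
  [[0,0,0,0],[0,0,0,0],[0,0,0,0],[0,0,0,0],[0,0,0,0],[0,0,0,0],[0,0,0.04,0],[0,0,0.08,0],[0,0,0.1,0],[0,0,0.05,0]],
], jaw=0.2)

```text
t: 7.53
ee_pos: [0.6217, 0.2251, 0.3331]
tcp_rot: [-0.0, 0.975, 0.221, 0.003]
wrist_force: [1.5, 0.1, 1.5]
finger_gap: 0.603
```

Emit:
drive_tool([
  [[-0.0633,-0.0583,0,0],[-0.0844,-0.0778,0,0],[-0.0844,-0.0778,0,0],[-0.0844,-0.0778,0,0],[-0.0844,-0.0778,0,0],[-0.0633,-0.0583,0,0],[-0.0422,-0.0389,0,0],[0,0,0,0],[0,0,0,0],[0,0,0,0]],
])

```text
t: 8.37
ee_pos: [0.4696, 0.0851, 0.3296]
tcp_rot: [0.0, 0.975, 0.22, 0.001]
wrist_force: [-0.0, 1.0, 0.4]
finger_gap: 0.601
```

Run:
```python
from h import *
i=capture("side")[..., ::-1]
cv2.imwrite("pics/p2.png",cv2.resize(i[190:310,130:290],None,fx=5,fy=5,interpolation=cv2.INTER_CUBIC))
```

```text
(no output)
```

View pics/p2.png

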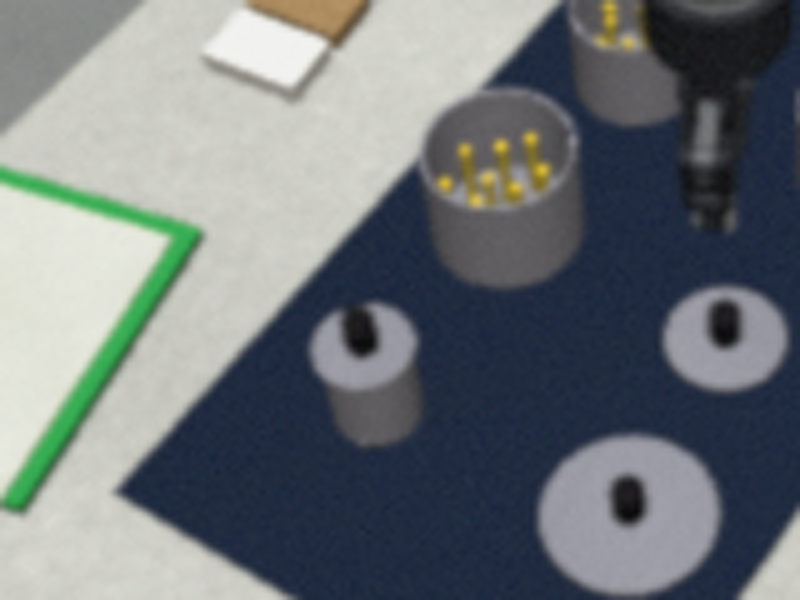

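Lid 1 is on jar 1, with its disc at crop (364,345). The knob looks slightly leaned, so I'll check that against the projection of a level lid.

```bash
cat > lev.py <<'E'
from h import *
import sys
def proj(n,P):
    c=camera_info(n);K=np.array(c["camera_matrix"]);T=np.linalg.inv(np.array(c["cam_to_world"]))
    q=(np.atleast_2d(P)@T[:3,:3].T+T[:3,3])*[1,-1,-1];q=q@K.T;return q[:,:2]/q[:,2:]
def check(x,y,rim,R,img):
    # overlay predicted level-home disc edge, knob axis
    t=np.linspace(0,2*np.pi,80)
    d=proj("side",np.c_[x+R*np.cos(t),y+R*np.sin(t),0*t+rim+.004])
    k=proj("side",[[x,y,rim+.004],[x,y,rim+.030]])
    top=proj("side",np.c_[x+.01*np.cos(t),y+.01*np.sin(t),0*t+rim+.030])
    return d,k,top
if __name__=="__main__":
    items=eval(sys.argv[1]);x0,y0,x1,y1=eval(sys.argv[2]);out=sys.argv[3]
    i=np.ascontiguousarray(capture("side")[...,::-1])
    f=5;b=cv2.resize(i[y0:y1,x0:x1],None,fx=f,fy=f,interpolation=cv2.INTER_CUBIC)
    for a in items:
        for q,c in zip(check(*a,i),((0,255,0),(0,0,255),(255,255,0))):
            cv2.polylines(b,[np.round((q+.5-[x0,y0])*f).astype(int)],False,c,1)
    cv2.imwrite(out,b)
E
python3 lev.py "[(.6205,.2245,.06,.029),(.4686,.085,.012,.036)]" "(180,230,300,310)" pics/l1.png
```

```text
(no output)
```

View pics/l1.png

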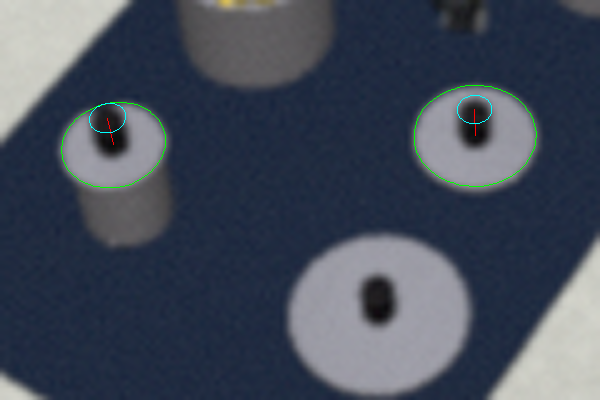

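The drawn level-and-home outline lies on the real disc and knob, so lid 1 is home and level. Next, pick lid 2.

Emit:
drive_tool([
  [[-0.003,-0.001,-0.06,0],[0,0,-0.12,0],[0,0,-0.12,0],[0,0,-0.08,0],[0,0,-0.035,0],[0,0,-0.012,0],[0,0,0,0],[0,0,0,0],[0,0,0,0]],
])

```text
t: 9.22
ee_pos: [0.4694, 0.0847, 0.2023]
tcp_rot: [0.0, 0.975, 0.221, 0.002]
wrist_force: [0.3, 0.5, 0.3]
finger_gap: 0.601
```

Emit:
drive_tool([
  [[-0.002,0,-0.006,0],[0,0,0,0],[0,0,0,0],[0,0,0,0],[0,0,0,0],[0,0,0,0],[0,0,0,0],[0,0,0,0],[0,0,0,0]],
], jaw=-1)

```text
t: 9.97
ee_pos: [0.4679, 0.0845, 0.1996]
tcp_rot: [0.0, 0.975, 0.221, 0.001]
wrist_force: [-1.0, -0.3, 6.6]
finger_gap: 0.215
```

Emit:
drive_tool([
  [[0,0,0.03,0],[0,0,0.08,0],[0,0,0.12,0],[0,0,0.1,0],[0,0,0.04,0],[0,0,0,0],[0.004,-0.08,0,0],[0.004,-0.12,0,0],[0.004,-0.12,0,0],[0.003,-0.12,0,0],[0,-0.053,0,0],[0,-0.02,0,0]],
])

```text
t: 10.97
ee_pos: [0.471, -0.0716, 0.308]
tcp_rot: [-0.0, 0.976, 0.219, -0.001]
wrist_force: [-0.3, -0.0, -1.1]
finger_gap: 0.212
```

Emit:
drive_tool([
  [[0,0,0,0],[0,0,0,0],[0,0,0,0]],
])

```text
t: 11.22
ee_pos: [0.4714, -0.0683, 0.3088]
tcp_rot: [-0.001, 0.975, 0.221, -0.001]
wrist_force: [-0.0, 0.3, -0.5]
finger_gap: 0.213
```

Emit:
drive_tool([
  [[0.005,-0.003,-0.04,0],[0,0,-0.05,0],[0,0,-0.03,0],[0,0,-0.02,0],[0,0,-0.01,0],[0,0,-0.01,0],[0,0,-0.01,0],[0,0,0,0],[0,0,0,0]],
])

```text
t: 11.97
ee_pos: [0.4735, -0.0703, 0.2589]
tcp_rot: [0.0, 0.975, 0.221, 0.0]
wrist_force: [0.1, -0.6, -0.5]
finger_gap: 0.214
```

Emit:
drive_tool([
  [[0,0,-0.005,0],[0,0,-0.005,0],[0,0,0,0],[0,0,0,0],[0,0,0,0]],
])

```text
t: 12.38
ee_pos: [0.4733, -0.0703, 0.2556]
tcp_rot: [0.0, 0.975, 0.221, 0.0]
wrist_force: [-0.2, 0.1, -1.2]
finger_gap: 0.21
```

Emit:
drive_tool([
  [[0,0,-0.003,0],[0,0,-0.003,0],[0,0,0,0],[0,0,0,0],[0,0,0,0]],
])

```text
t: 12.8
ee_pos: [0.4733, -0.0703, 0.2538]
tcp_rot: [-0.0, 0.975, 0.221, -0.0]
wrist_force: [-0.4, 0.3, -1.6]
finger_gap: 0.21
```

Emit:
drive_tool([
  [[0,0,-0.003,0],[0,0,0,0],[0,0,0,0],[0,0,0,0]],
])

```text
t: 13.13
ee_pos: [0.4734, -0.0703, 0.2536]
tcp_rot: [-0.0, 0.975, 0.221, -0.0]
wrist_force: [-1.8, 0.1, 5.3]
finger_gap: 0.211
```

Lid 2 is seated. Release it and go to lid 3.

Emit:
drive_tool([
  [[0,0,0,0],[0,0,0,0],[0,0,0,0],[0,0,0,0],[0,0,0,0],[0,0,0,0],[0,0,0.04,0],[0,0,0.08,0],[0,0,0.1,0],[0,0,0.04,0]],
], jaw=0.2)

```text
t: 13.97
ee_pos: [0.4745, -0.0706, 0.3344]
tcp_rot: [0.001, 0.975, 0.221, 0.002]
wrist_force: [1.8, 0.9, 0.7]
finger_gap: 0.599
```

Emit:
drive_tool([
  [[0.064,-0.066,0,0],[0.084,-0.087,0,0],[0.084,-0.087,0,0],[0.084,-0.087,0,0],[0.084,-0.087,0,0],[0.074,-0.077,0,0],[0.044,-0.044,0,0],[0,0,0,0],[0,0,0,0],[0,0,0,0]],
])

```text
t: 14.8
ee_pos: [0.628, -0.2301, 0.3301]
tcp_rot: [-0.001, 0.975, 0.221, -0.001]
wrist_force: [-0.4, 0.4, 0.1]
finger_gap: 0.604
```

Emit:
drive_tool([
  [[0,0,-0.06,0],[0,0,-0.12,0],[0,0,-0.1,0],[0,0,-0.06,0],[0,0,-0.03,0],[0,0,-0.01,0],[0,0,0,0],[0,0,0,0],[0,0,0,0]],
])

```text
t: 15.55
ee_pos: [0.6297, -0.2311, 0.2194]
tcp_rot: [0.001, 0.975, 0.221, 0.002]
wrist_force: [0.8, -0.7, 0.8]
finger_gap: 0.599
```

Emit:
drive_tool([
  [[0,0,-0.03,0],[0,0,-0.022,0],[0,0,-0.01,0],[0,0,0,0],[0,0,0,0],[0,0,0,0]],
])

```text
t: 16.05
ee_pos: [0.6287, -0.2308, 0.1982]
tcp_rot: [-0.0, 0.975, 0.221, -0.0]
wrist_force: [0.0, -0.1, 0.6]
finger_gap: 0.605
```

Emit:
drive_tool([
  [[0,0,0,0],[0,0,0,0],[0,0,0,0],[0,0,0,0],[0,0,0,0],[0,0,0,0],[0,0,0,0],[0,0,0,0]],
], jaw=-1)

```text
t: 16.72
ee_pos: [0.629, -0.2309, 0.1988]
tcp_rot: [0.0, 0.975, 0.221, 0.0]
wrist_force: [0.2, -0.3, 2.9]
finger_gap: 0.212
```

Emit:
drive_tool([
  [[0,0,0.03,0],[0,0,0.08,0],[0,0,0.12,0],[0,0,0.12,0],[0,0,0.05,0],[0,0,0,0]],
])

```text
t: 17.22
ee_pos: [0.6305, -0.2316, 0.3244]
tcp_rot: [0.003, 0.975, 0.221, 0.004]
wrist_force: [0.3, 0.1, -1.0]
finger_gap: 0.215
```

Emit:
drive_tool([
  [[0.001,0.08,0,0],[0.002,0.12,0,0],[0.002,0.12,0,0],[0.002,0.12,0,0],[0.002,0.08,0,0],[0,0.03,0,0],[0,0,0,0],[0,0,0,0],[0,0,0,0]],
])

```text
t: 17.97
ee_pos: [0.6311, -0.067, 0.3172]
tcp_rot: [0.0, 0.975, 0.22, -0.001]
wrist_force: [-0.3, 0.2, -0.9]
finger_gap: 0.216
```

Emit:
drive_tool([
  [[0.003,0.003,-0.04,0],[0,0,-0.05,0],[0,0,-0.04,0],[0,0,-0.02,0],[0,0,-0.01,0],[0,0,-0.01,0],[0,0,-0.01,0],[0,0,0,0],[0,0,0,0]],
])

```text
t: 18.72
ee_pos: [0.6325, -0.0649, 0.2647]
tcp_rot: [0.0, 0.975, 0.221, 0.0]
wrist_force: [0.2, 0.3, -0.9]
finger_gap: 0.217
```

Emit:
drive_tool([
  [[0,0,-0.005,0],[0,0,-0.003,0],[0,0,0,0],[0,0,0,0],[0,0,0,0]],
])

```text
t: 19.13
ee_pos: [0.6324, -0.0649, 0.2621]
tcp_rot: [0.0, 0.975, 0.221, 0.0]
wrist_force: [0.0, -0.2, -0.9]
finger_gap: 0.216
```

Emit:
drive_tool([
  [[0,0,-0.004,0],[0,0,-0.004,0],[0,0,0,0],[0,0,0,0],[0,0,0,0]],
])

```text
t: 19.55
ee_pos: [0.6323, -0.0649, 0.2594]
tcp_rot: [-0.0, 0.975, 0.221, -0.0]
wrist_force: [0.1, 0.1, -1.2]
finger_gap: 0.211
```

Emit:
drive_tool([
  [[0,0,-0.003,0],[0,0,0,0],[0,0,0,0],[0,0,0,0]],
])

```text
t: 19.88
ee_pos: [0.6324, -0.0649, 0.2588]
tcp_rot: [0.0, 0.975, 0.221, 0.0]
wrist_force: [0.2, 0.7, -1.7]
finger_gap: 0.213
```

Emit:
drive_tool([
  [[0,0,-0.003,0],[0,0,0,0],[0,0,0,0],[0,0,0,0]],
])

```text
t: 20.22
ee_pos: [0.6325, -0.065, 0.2587]
tcp_rot: [0.0, 0.975, 0.221, 0.0]
wrist_force: [-2.4, 0.2, 4.5]
finger_gap: 0.21
```

Lid 3 is seated. Release it and go to lid 4.

Emit:
drive_tool([
  [[0,0,0,0],[0,0,0,0],[0,0,0,0],[0,0,0,0],[0,0,0,0],[0,0,0,0],[0,0,0.04,0],[0,0,0.08,0],[0,0,0.1,0],[0,0,0.03,0]],
], jaw=0.2)

```text
t: 21.05
ee_pos: [0.634, -0.0652, 0.3386]
tcp_rot: [0.002, 0.975, 0.221, 0.004]
wrist_force: [1.1, 0.1, 1.6]
finger_gap: 0.601
```

Emit:
drive_tool([
  [[-0.04,0.0615,0,0],[-0.071,0.109,0,0],[-0.071,0.109,0,0],[-0.071,0.109,0,0],[-0.071,0.109,0,0],[-0.071,0.109,0,0],[-0.071,0.109,0,0],[-0.071,0.109,0,0],[-0.067,0.1,0,0],[0,0,0,0],[0,0,0,0],[0,0,0,0]],
])

```text
t: 22.05
ee_pos: [0.4513, 0.2124, 0.3331]
tcp_rot: [0.0, 0.975, 0.221, 0.001]
wrist_force: [0.2, -0.6, 0.5]
finger_gap: 0.601
```

Emit:
drive_tool([
  [[0,0,-0.06,0],[0,0,-0.12,0],[0,0,-0.1,0],[0,0,-0.06,0],[0,0,-0.03,0],[0,0,-0.01,0],[0,0,0,0],[0,0,0,0],[0,0,0,0]],
])

```text
t: 22.8
ee_pos: [0.4524, 0.2125, 0.2204]
tcp_rot: [-0.0, 0.975, 0.22, 0.002]
wrist_force: [0.1, -0.1, 0.0]
finger_gap: 0.595
```

Emit:
drive_tool([
  [[-0.002,0,-0.03,0],[0,0,-0.025,0],[0,0,-0.012,0],[0,0,0,0],[0,0,0,0],[0,0,0,0]],
])

```text
t: 23.3
ee_pos: [0.4505, 0.2125, 0.1985]
tcp_rot: [0.0, 0.975, 0.221, -0.0]
wrist_force: [1.3, 0.7, 0.3]
finger_gap: 0.602
```

Emit:
drive_tool([
  [[0,0,0,0],[0,0,0,0],[0,0,0,0],[0,0,0,0],[0,0,0,0],[0,0,0,0],[0,0,0,0],[0,0,0,0]],
], jaw=-1)

```text
t: 23.97
ee_pos: [0.4508, 0.2126, 0.1991]
tcp_rot: [-0.0, 0.975, 0.221, 0.0]
wrist_force: [-0.5, 0.0, 3.9]
finger_gap: 0.212
```

Emit:
drive_tool([
  [[0,0,0.03,0],[0,0,0.08,0],[0,0,0.12,0],[0,0,0.12,0],[0,0,0.07,0],[0,0,0,0]],
])

```text
t: 24.47
ee_pos: [0.4525, 0.2131, 0.3304]
tcp_rot: [-0.0, 0.975, 0.221, 0.005]
wrist_force: [1.7, -0.6, -1.3]
finger_gap: 0.214
```

Emit:
drive_tool([
  [[0.065,-0.049,0,0],[0.1,-0.075,0,0],[0.1,-0.075,0,0],[0.1,-0.075,0,0],[0.1,-0.075,0,0],[0.09,-0.067,0,0],[0.05,-0.037,0,0],[0,0,0,0],[0,0,0,0],[0,0,0,0]],
])

```text
t: 25.3
ee_pos: [0.6308, 0.0768, 0.3223]
tcp_rot: [-0.001, 0.975, 0.221, -0.002]
wrist_force: [0.3, 0.3, -1.4]
finger_gap: 0.216
```

Emit:
drive_tool([
  [[0.005,0,-0.04,0],[0,0,-0.05,0],[0,0,-0.03,0],[0,0,-0.02,0],[0,0,-0.01,0],[0,0,-0.01,0],[0,0,-0.01,0],[0,0,0,0],[0,0,0,0]],
])

```text
t: 26.05
ee_pos: [0.6337, 0.0766, 0.274]
tcp_rot: [0.0, 0.975, 0.221, 0.0]
wrist_force: [0.2, 0.4, -1.4]
finger_gap: 0.215
```

Emit:
drive_tool([
  [[0,0,-0.005,0],[0,0,-0.003,0],[0,0,0,0],[0,0,0,0],[0,0,0,0]],
])

```text
t: 26.47
ee_pos: [0.6335, 0.0765, 0.2713]
tcp_rot: [0.0, 0.975, 0.221, 0.0]
wrist_force: [1.0, -0.7, -2.0]
finger_gap: 0.211
```

Emit:
drive_tool([
  [[0,0,-0.005,0],[0,0,-0.005,0],[0,0,-0.005,0],[0,0,0,0],[0,0,0,0],[0,0,0,0]],
])

```text
t: 26.97
ee_pos: [0.6335, 0.0766, 0.2666]
tcp_rot: [-0.0, 0.975, 0.221, -0.0]
wrist_force: [0.1, 0.6, -2.4]
finger_gap: 0.216
```

Emit:
drive_tool([
  [[0,0,-0.004,0],[0,0,0,0],[0,0,0,0],[0,0,0,0]],
])

```text
t: 27.3
ee_pos: [0.6335, 0.0765, 0.2655]
tcp_rot: [0.0, 0.975, 0.221, -0.0]
wrist_force: [1.0, 0.3, -1.5]
finger_gap: 0.214
```

Emit:
drive_tool([
  [[0,0,-0.003,0],[0,0,0,0],[0,0,0,0],[0,0,0,0]],
])

```text
t: 27.63
ee_pos: [0.6336, 0.0765, 0.2651]
tcp_rot: [0.0, 0.975, 0.221, 0.0]
wrist_force: [-1.0, -0.1, 1.5]
finger_gap: 0.21
```

Contact came at the expected height. One more small step, then release and clear out of view.

Emit:
drive_tool([
  [[0,0,-0.002,0],[0,0,0,0],[0,0,0,0],[0,0,0,0]],
])

```text
t: 27.97
ee_pos: [0.6337, 0.0765, 0.265]
tcp_rot: [0.0, 0.975, 0.221, 0.0]
wrist_force: [-3.0, 0.0, 5.5]
finger_gap: 0.215
```

Emit:
drive_tool([
  [[0,0,0,0],[0,0,0,0],[0,0,0,0],[0,0,0,0],[0,0,0,0],[0,0,0,0],[0,0,0.04,0],[0,0,0.08,0],[0,0,0.12,0],[0,0,0.12,0],[0,0,0.06,0]],
], jaw=0.2)

```text
t: 28.88
ee_pos: [0.6346, 0.0766, 0.3966]
tcp_rot: [0.001, 0.975, 0.221, 0.004]
wrist_force: [0.8, 0.1, 0.7]
finger_gap: 0.6
```

Emit:
drive_tool([
  [[-0.06,-0.08,0,0],[-0.08,-0.1,0,0],[-0.08,-0.1,0,0],[-0.08,-0.1,0,0],[-0.08,-0.1,0,0],[-0.08,-0.1,0,0],[-0.08,-0.1,0,0],[-0.08,-0.1,0,0],[-0.08,-0.1,0,0],[-0.08,-0.1,0,0],[0,-0.1,0,0],[0,-0.1,0,0]],
])

```text
t: 29.88
ee_pos: [0.398, -0.2786, 0.3912]
tcp_rot: [0.001, 0.976, 0.22, 0.001]
wrist_force: [0.9, -0.0, 0.8]
finger_gap: 0.599
```

Emit:
drive_tool([
  [[0,-0.1,0,0],[0,-0.1,0,0],[0,-0.1,0,0],[0,-0.1,0,0],[0,-0.1,0,0],[0,-0.05,0,0],[0,0,0,0],[0,0,0,0]],
])

```text
t: 30.55
ee_pos: [0.3993, -0.443, 0.3906]
tcp_rot: [-0.0, 0.976, 0.22, 0.0]
wrist_force: [-0.5, 1.4, 0.9]
finger_gap: 0.6
```

```bash
python3 lev.py "[(.6205,.2245,.06,.029),(.4733,-.07,.066,.036),(.6324,-.065,.072,.043),(.6335,.0765,.078,.05)]" "(190,155,330,275)" pics/fin.png
python3 - <<'E'
from h import *
cv2.imwrite("pics/fint.png",capture("top")[...,::-1])
E
```

```text
(no output)
```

View pics/fin.png

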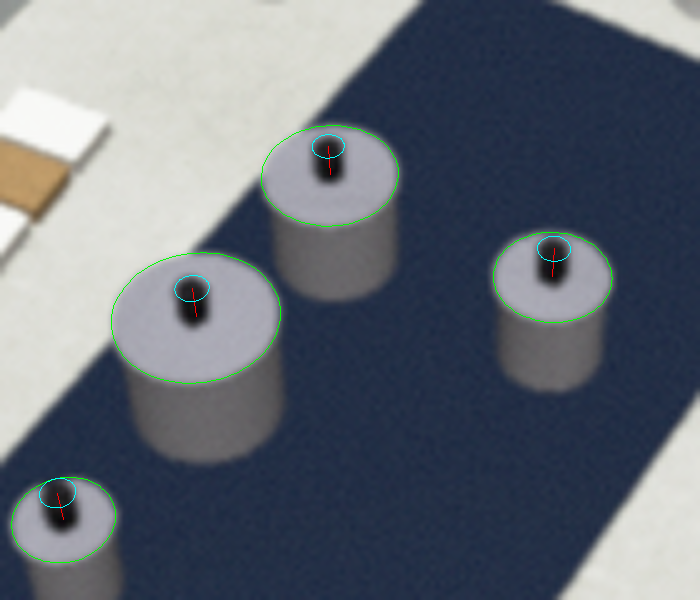

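View pics/fint.png

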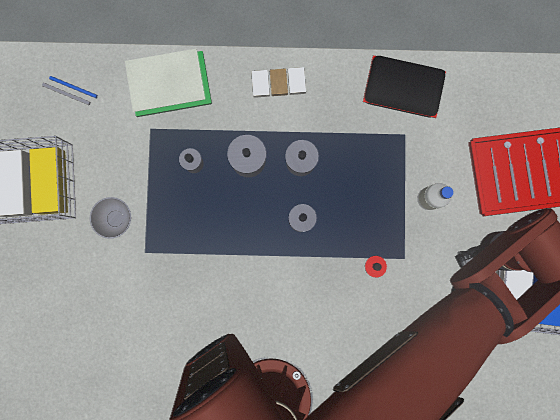

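All four discs fill their predicted level-and-home outlines. In the top view, the bowl (111,218), bottle (437,196) and red lid (376,267) are where they were. Handing in.

```bash
python3 -c "
from cell import *
print(sign_off())"
```

```text
the job is handed in; nothing more can be done
None
```

All four lids are on their matching jars, and I handed the job in at about 31 s of the 104 s allowed. I gripped each lid by its knob and lowered it onto its jar. I let go only once it touched at the expected home height, within about 0.3 mm, with a push of roughly 6–7 N.

- **Lids:** in the last side picture, all four discs and knobs lie on the drawn outlines of level, fully seated lids.
- **Jars and bystanders:** in the last top picture, the jars stand upright in their places. The bowl, the bottle and the red look-alike lid have not moved.
- **Problems:** one early measuring script failed because its mask threshold was wrong. I fixed that before moving anything, and no check on the finished work failed or disagreed.

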